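# Load the charcoal block holder and index its jaw

### The arm

A 6-joint arm with a two-finger parallel gripper is mounted at the origin on a cart in front of the work surface, level with it; the furniture and walls round the work are solid. World frame = base frame: x ahead of the robot, y to its left, z up, the work surface at z = 0. Lengths are in m, angles in rad, forces in N, time in s.
With the tool pointing down it reaches from about 0.35 to 0.975 m from the base axis. Payload 4.9 kg.
Tool frame: the origin (TCP) lies between the finger pads, 19 mm behind the fingertips; this is the grasp point; z points along the fingers, x is the direction in which the jaws open and shut, and the axes are right-handed (so a half turn about z gives the same grasp; the last joint's range is limited). The gripper opens to 85 mm and grips with 20 to 120 N. Pads are 22 mm wide; open, the fingers measure 114 mm over their backs; the gripper's body (76 mm by 85 mm) begins 54 mm behind the grasp point. The pads swing forward as they close: fully open they stand 13 mm farther back than shut.
Start: joints at [-1.463, 0.053, 1.613, -0, 1.476, -0.119], TCP at [0.141, -0.609, 0.25] pointing down, gripper open.
Joint ranges: [-3.01, 3.01], [-1.01, 2.22], [0.06, 2.58], [-1.02, 4.17], [0.09, 2.62], [-3.14, 3.14]. Speed limits (rad/s): [2.57, 2.57, 3.14, 3.14, 3.14, 3.14].

### API

Orientations are given as a unit quaternion [w, x, y, z].
In Python, from plant import manip gives the robot as it stands.
- The arm moves only by the shell command python3 -m pendant 'ROWS'. ROWS is a JSON object of lists of equal length, an entry for each row: "linear": the shift along the tool's x, y, z in cm, a list of three; "rotation": the turn, a rotation vector about the tool's x, y, z in degrees, a list of three; "grip": the closure, from 0 (fully open) to 1 (shut). A call has exactly 10 rows; each row is the pose to reach, as a shift and turn from the pose commanded when the call began, along the tool's axes at that moment; what a row does not reach only later rows make up. A row lasts 1/12 s, in which the tool goes at most 41.7 mm and 7.16 degrees, less where a joint would pass 70% of its speed; a pose out of reach is approached as far as the arm can. A call with a gripper value outside its range is refused whole. The fingers move at their own pace and stop on an object; the grip force is fixed at half the most. Time passes only in rows, so rows that repeat a pose let the fingers close, or fill a call up. It gives the time, the measured TCP pose, the force and the opening at its end, in the units of the state.
- manip.state(): the state, without advancing time (a new reading comes with each control period).
- manip.grab_frame(name): name is "side" or "top"; returns the picture (480x640x3 uint8, red, green, blue); there is no depth.
- manip.calibration(name): a dict with "fx", "fy", "cx", "cy" (pixels), "k1" (the pictures are not rectified: a ray, as slopes to the right and down, at radius r is drawn at 1 + k1 r^2 times it, then the intrinsics apply), "cam_to_world" (4x4, takes a point from camera to world coordinates). Camera axes: x right, y up, looking along -z (the intrinsics and any distortion apply to the point x, -y, -z); pixel columns grow to the right and rows downward; lengths in m; the calibration is good to about 2 mm. A picture is of the moment at which its call begins. calibration takes no time and is no camera call.
- manip.job_done(): hands the job in, once; it reports no verdict.
The state is a dict: "time": time; "joint_pos": joint angles; "joint_vel": joint speeds; "joint_efforts": joint torques, N m; "tool_pos": TCP position; "tool_rot": TCP orientation; "contact_force": force on the tool from outside, world axes, zero at the start; "ft_torque": the same for the moment, N m; "gripper_width": opening from 0.0 (shut) to 1.0 (fully open).
Only numpy, scipy, OpenCV 4.12 (cv2) and the standard library are available. Lean on these libraries where they do the work, as an engineer would, in place of code of your own. Each camera call takes 0.05 s, during which the arm holds its last target. There are 200 camera calls.

### The job

Lay the black charcoal soldering block flat on the bed of the holder, lengthwise, centred across the bed and up against the fixed fence, and let go of it. Then pull up the knob of the sliding jaw's lock plunger, slide the jaw one hole towards the block and let the pin drop fully into that next hole. Finish still gripping the plunger knob, with the pin held fully down in the hole; leave the other things on the bench where they are.

Things in the scene. Friction and masses are not known exactly. Their poses are not given: they have to be found in the camera images.
- charcoal_block: the loose charcoal soldering block, a plain black slab 59 (its x) x 96 (its y) x 31 (its z) mm, about 0.12 kg, lying flat on the bench; origin at the centre of its underside. Grasp it across the 59 mm width
- holder: block holder fixed to the bench: aluminium bed 70 mm wide (x), from y = -140 to +118 mm, top 14 mm above the bench; steel fence across the +y end (14 mm thick, 26 mm above the bed), sliding jaw on the -y half. Origin on the bench under the centre line, +y from jaw to fence, z up. Five 10 mm holes on the centre line at y = -110, -85, -60, -35, -10 mm; the pin starts in the middle one
- seat (a point): centre of the place for the block on the bed's top (14 mm above the bench), axes as the holder: 48 mm (half the block's length) from the fence face; a block laid here has its underside's centre at this point and its long side along y
- fence_face (a point): middle of the fence face that the block goes against, 13 mm above the bed; it looks towards the jaw
- next_hole (a point): mouth of the next index hole, on the bed's top, 25 mm towards the fence from the hole in which the pin starts
- jaw_face (a point): point on the jaw's face that looks to the fence, on the centre line 14 mm above the bed and 30 mm ahead of the pin's axis (jaw plate 66 mm wide, its top 28 mm above the bed). At the start it is 127 mm from the fence face, one hole further on 102 mm
- jaw (a joint): slide of the jaw along the bed, m: 0 at the start (middle hole), grows towards the fence; the next hole is at +0.025. About 2 N of friction; it cannot move while the pin is in a hole. The pin has 1 mm play all round
- knob (a point): centre of the plunger's round black knob on top of the jaw: 26 mm diameter, upright axis, from 13 mm below to 12 mm above this point, which is 61 mm above the bench while the pin is down. The jaw's top under it (80 mm across the bed, 44 mm along) is 36 mm above the bench, with a collar 8 mm high and 21 mm wide round the stem; grip the knob with the fingers closing across the bed
- plunger (a joint): lift of the plunger, m: 0 = pin fully down in a hole, 0.009 = pin tip just clear (riding on the bed between holes), 0.014 = top stop. A spring pushes it down with 3.5 N when down, 8.4 N at the top stop. The pin's end is round, so it finds a hole within about 3 mm
- under_motor (a point): the point of the bench right under the motor that hangs over its left half, solid and fixed: motor and bracket reach about 70 mm to every side of this point, from 0.56 m above the bench upwards. Keep the wrist and forearm clear: pass it low, or drawn in towards the base
- graver: bystander: graver with a black handle, 27 x 144 x 27 mm, lying on the bench on the robot's side of the holder
- flat_block: bystander: flat steel bench block 64 x 64 x 20 mm, beyond the holder
- brush: bystander: brass brush with a wooden handle, 20 x 195 x 25 mm, beyond the holder
- matches: bystander: matchbox 38 x 56 x 15 mm, beyond the charcoal block
There are look-alikes about, which are no part of the job. There is more than one size of the charcoal_block; the job needs the smaller.

How it is judged:
On the way, in this order (a step that is already met when the one before it is completed fails the run):
1. the charcoal block lies flat and lengthwise on the bed by the fence, let go, the jaw still in its first hole (y of charcoal_block in the frame of seat between -0.018 and 0.003 m and x of charcoal_block in the frame of seat between -0.01 and 0.01 m and z of charcoal_block in the frame of seat between -0.003 and 0.003 m and angle between the y axis of charcoal_block and the y axis of holder, either way round below 0.2 rad and angle between charcoal_block's own z axis and vertical below 0.06 rad and contact force between the fingers and charcoal_block below 0.05 N and value of joint jaw between -0.003 and 0.003 m and value of joint plunger below 0.003 m), for 0.2 s.
2. the plunger is pulled up by the fingers until its pin is clear of the first hole (value of joint plunger above 0.008 m and contact force between the fingers and plunger above 1 N), for 0.05 s.
3. the jaw stands at the next hole with the pin fully down (value of joint jaw between 0.022 and 0.028 m and value of joint plunger below 0.002 m), for 0.2 s.
At the end, for the whole second after the job is handed in: jaw one hole nearer the fence (within 3 mm), plunger down (within 2 mm), fingers gripping its knob (over 1 N, TCP within 30 mm of it); block flat and at rest on the bed, within 10 mm of the centre line, 9 mm of the fence and 0.13 rad of the bed's direction (all of step 3 and contact force between the fingers and plunger above 1 N and distance between the grasp point and knob below 0.03 m and y of charcoal_block in the frame of seat between -0.009 and 0.003 m and x of charcoal_block in the frame of seat between -0.01 and 0.01 m and z of charcoal_block in the frame of seat between -0.003 and 0.003 m and angle between the y axis of charcoal_block and the y axis of holder, either way round below 0.13 rad and angle between charcoal_block's own z axis and vertical below 0.06 rad and linear speed of charcoal_block below 0.01 m/s); the arm keeps its last pose, push and grip.
It fails at once if a bystander is moved by more than 20 mm (distance of any of graver, flat_block, brush, matches from where it was at the start of the episode above 0.02 m).
It fails at once if the jaw is moved away from the fence or past the next hole (value of joint jaw below -0.008 m or value of joint jaw above 0.036 m).
It also fails if it takes over 54 s, if anything falls off the work surface, if the arm or the gripper's body presses on something with over 40 N, if the wrist force passes 120 N, or if a joint passes its speed limit or range.

## Working session

There is one attempt and no reset: what is moved stays moved. The work goes in short steps, Python scripts to look and compute and a shell command to move; the robot and the scene stay as the last step left them, time stands still between calls to the robot, and variables do not carry over. Pictures are saved under pics/ and viewed, about 8 in all and at most 12, crops included, and the job is handed in when it is done.

```bash
mkdir -p pics
cat > h.py <<'E'
import numpy as np, cv2, time
from plant import manip
from scipy.spatial.transform import Rotation as R
def snap(name,f):
    im=manip.grab_frame(name); cv2.imwrite('pics/'+f,im[:,:,::-1]); return im
def ray(name,u,v):
    c=manip.calibration(name); K=np.array([[c['fx'],0,c['cx']],[0,c['fy'],c['cy']],[0,0,1.]])
    d=((u-c['cx'])/c['fx'],(v-c['cy'])/c['fy']); s=np.array(d)
    for _ in range(20): s=np.array(d)/(1+c['k1']*(s@s))
    T=np.array(c['cam_to_world']); return T[:3,3],T[:3,:3]@np.array([s[0],-s[1],-1])
def onz(name,u,v,z):
    o,d=ray(name,u,v); return o+d*(z-o[2])/d[2]
def proj(name,p):
    c=manip.calibration(name); T=np.array(c['cam_to_world']); q=T[:3,:3].T@(np.array(p)-T[:3,3])
    s=np.array([q[0],-q[1]])/-q[2]; s=s*(1+c['k1']*(s@s)); return s*[c['fx'],c['fy']]+[c['cx'],c['cy']]
E
python3 - <<'E'
from h import *
for n in('top','side'):
    snap(n,n+'0.png'); c=manip.calibration(n); print(n,c['fx'],c['k1'],np.round(c['cam_to_world'],3).tolist())
s=manip.state(); print(s['tool_pos'],s['tool_rot'],s['time'])
E
```

```text
top 497.7614209702146 -0.019245523322868125 [[-0.002, 0.986, -0.166, 0.421], [-1.0, -0.004, -0.01, -0.076], [-0.011, 0.166, 0.986, 1.047], [0.0, 0.0, 0.0, 1.0]]
side 473.2823935133971 -0.09974936673878758 [[0.976, 0.124, -0.179, 0.412], [-0.218, 0.593, -0.775, -0.771], [0.011, 0.795, 0.606, 0.604], [0.0, 0.0, 0.0, 1.0]]
[ 0.14047477 -0.60845257  0.24888632] [-6.73885532e-04  7.82566618e-01 -6.22566133e-01 -6.66511487e-04] 0.1
```

View pics/top0.png

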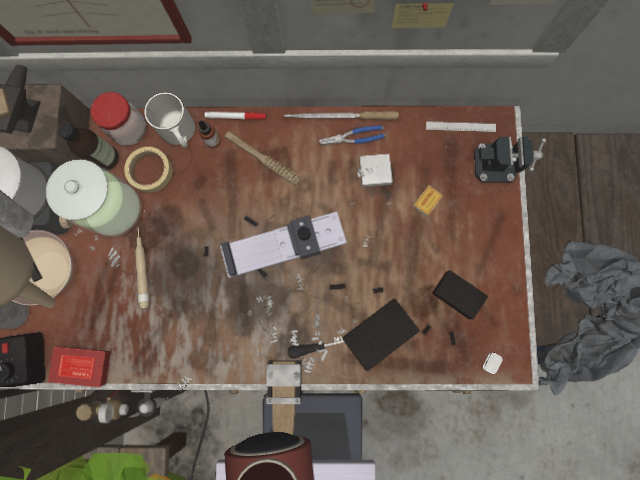

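View pics/side0.png

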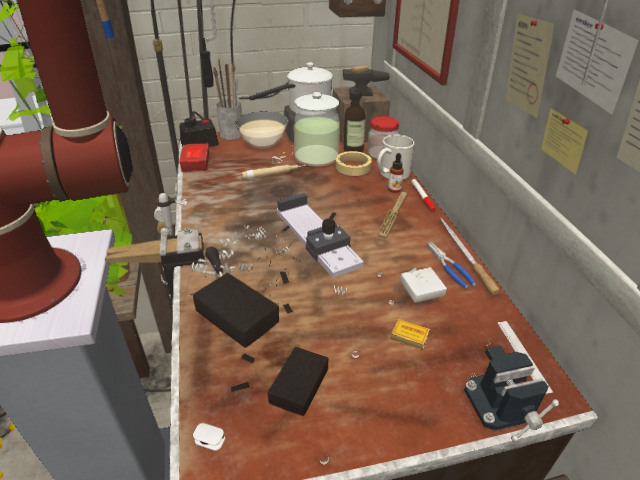

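The top view shows the holder, with its fence at (228,262) and its jaw and knob at (303,235). Things that could be taken for the block are the small black slab (460,295), the large black slab (381,334) and the black charcoal crumbs. I choose the smaller slab at (460,295), and will check its size.

Run:
```python
from h import *
im=cv2.imread('pics/top0.png'); 
g=im.max(2)
m=((g<60)*255).astype(np.uint8); m=cv2.morphologyEx(m,cv2.MORPH_OPEN,np.ones((3,3)))
for c in cv2.findContours(m,0,2)[0]:
    if cv2.contourArea(c)<250: continue
    r=cv2.minAreaRect(c)
    if not(210<r[0][0]<500 and 200<r[0][1]<380): continue
    z=.031 if r[0][0]>350 else .04
    P=np.array([onz('top',*p,z) for p in cv2.boxPoints(r)])
    e=P[1]-P[0]; f=P[2]-P[1]
    print(np.round(r[0],1),'c',P.mean(0).round(4),'sides',np.linalg.norm(e).round(4),np.linalg.norm(f).round(4),'ang',np.degrees(np.arctan2(e[1],e[0])).round(1),np.degrees(np.arctan2(f[1],f[0])).round(1))
# bed
hsv=cv2.cvtColor(im,cv2.COLOR_BGR2HSV); b=((hsv[...,1]<60)&(g>130)).astype(np.uint8)*255
b[:205]=0;b[285:]=0;b[:,:215]=0;b[:,355:]=0
b=cv2.morphologyEx(b,cv2.MORPH_OPEN,np.ones((5,5)))
pts=cv2.findNonZero(b); r=cv2.minAreaRect(pts)
P=np.array([onz('top',*p,.014) for p in cv2.boxPoints(r)]); print('bed',r,P.round(4).tolist())
e=P[1]-P[0]; f=P[2]-P[1]; print(np.linalg.norm(e),np.linalg.norm(f),P.mean(0),np.degrees(np.arctan2(e[1],e[0])),np.degrees(np.arctan2(f[1],f[0])))
a=cv2.resize(im[200:290,205:365],None,fx=5,fy=5,interpolation=2); c=cv2.resize(im[260:330,420:500],None,fx=2,fy=2)
a[-140:,:160]=c; cv2.imwrite('pics/crop1.png',a)
```

```text
[380.1 334.2] c [ 0.4018 -0.1722  0.031 ] sides 0.1351 0.0829 ang -53.1 -143.3
[459.5 294.7] c [ 0.48   -0.3346  0.031 ] sides 0.061 0.0964 ang -35.3 -124.7
bed ((287.261962890625, 242.46661376953125), (33.77133560180664, 113.88178253173828), 73.6441879272461) [[0.5924, 0.1436, 0.014], [0.6606, -0.0873, 0.014], [0.5907, -0.1069, 0.014], [0.5238, 0.1216, 0.014]]
0.24078817687430454 0.07261544910559097 [0.59187544 0.01777948 0.014     ] -73.55171723877598 -164.34433543771684
```

View pics/crop1.png

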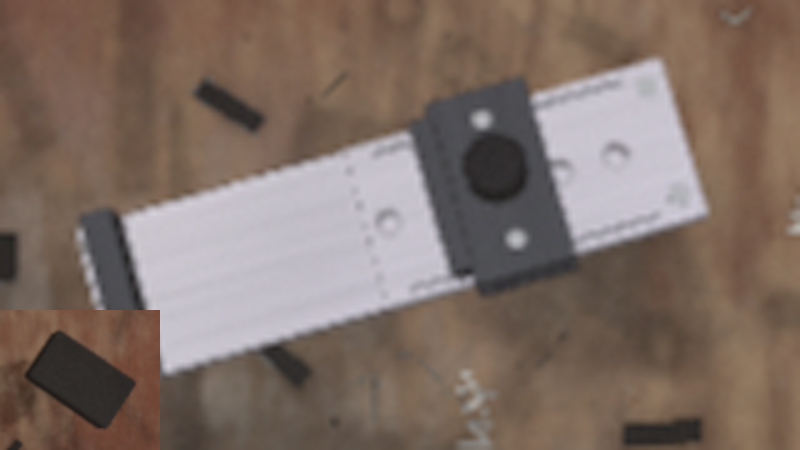

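The small slab measures 61x96 mm, which matches the charcoal block; the other is 135x83 mm. The crop shows the holes at (390,221), (562,170) and (616,155), the knob top at (496,167) and the far bed end from (661,60) to (708,213).

Run:
```python
from h import *
C=lambda u,v,z: onz('top',205+u/5-.4,200+v/5-.4,z)
h1=C(390,221,.014);h5=C(616,155,.014);k=C(496,167,.073)
print('holes',h1.round(4),h5.round(4),np.linalg.norm(h1-h5),'dir',np.degrees(np.arctan2(*(h1-h5)[1::-1])))
print('knob',k.round(4)); e=[C(661,60,.014),C(708,213,.014)]; print('end',np.round(e,4))
th=np.radians(106.1)
y=np.array([np.cos(th),np.sin(th)]);x=np.array([y[1],-y[0]])
for n,p,yy in(('h1',h1,-.01),('h5',h5,-.11),('knob',k,-.06),('end',np.mean(e,0),-.14)): print(n,'origin est',(p[:2]-y*yy).round(4))
# fence edges in the pictures: brightness profile along bed axis off-centre lines
im=cv2.imread('pics/top0.png')
O=np.mean([h1[:2]+.01*y,h5[:2]+.11*y],0);print(O)
for dx in(-.02,.02):
  print(dx,[(t,int(im[int(round(v)),int(round(u))].max())) for t in range(90,126,2) for u,v in [proj('top',[*(O+y*t/1000+x*dx),.014])]])
im2=cv2.imread('pics/side0.png'); 
vis=im2.copy()
for t in(-.11,-.085,-.01,.104):
  q=proj('side',[*(O+y*t),.014]); cv2.circle(vis,tuple(int(round(8*a)) for a in q),8,(0,0,255),-1,shift=3)
for dx in(-.035,.035):
  for t in(-.14,.104):
    q=proj('side',[*(O+y*t+x*dx),.014]); cv2.circle(vis,tuple(int(round(8*a)) for a in q),8,(0,255,0),-1,shift=3)
q=proj('side',[*(O-y*.06),.073]); cv2.circle(vis,tuple(int(round(8*a)) for a in q),8,(255,255,0),-1,shift=3)
cv2.imwrite('pics/crop2.png',cv2.resize(vis[180:300,260:380],None,fx=5,fy=5,interpolation=2))
print(manip.state()['tool_rot'])
```

```text
holes [0.5887 0.0279 0.014 ] [ 0.6166 -0.0673  0.014 ] 0.09922915707482009 dir 106.30522632080348
knob [ 0.6008 -0.02    0.073 ]
end [[ 0.6576 -0.0865  0.014 ]
 [ 0.5916 -0.1059  0.014 ]]
h1 origin est [0.586  0.0375]
h5 origin est [0.5861 0.0384]
knob origin est [0.5841 0.0376]
end origin est [0.5858 0.0383]
[0.58603744 0.03796556]
-0.02 [(90, 204), (92, 205), (94, 205), (96, 177), (98, 107), (100, 47), (102, 74), (104, 83), (106, 83), (108, 82), (110, 82), (112, 81), (114, 79), (116, 151), (118, 142), (120, 105), (122, 108), (124, 103)]
0.02 [(90, 206), (92, 206), (94, 205), (96, 168), (98, 92), (100, 92), (102, 61), (104, 79), (106, 83), (108, 82), (110, 81), (112, 82), (114, 100), (116, 164), (118, 148), (120, 112), (122, 109), (124, 109)]
[-6.73885532e-04  7.82566618e-01 -6.22566133e-01 -6.66511487e-04]
```

View pics/crop2.png

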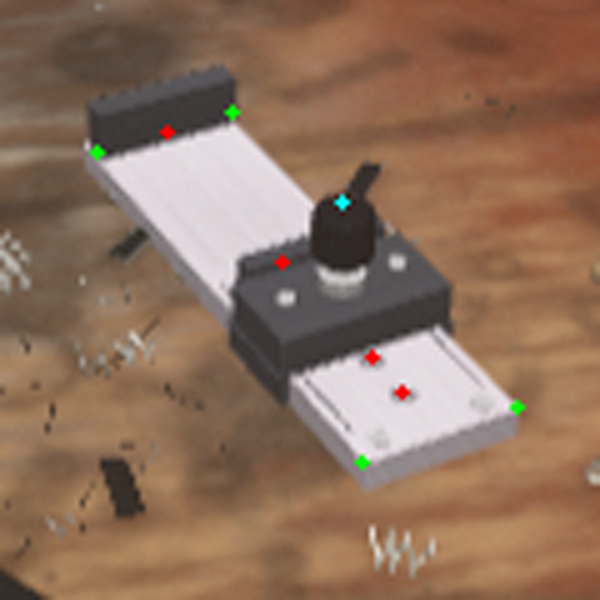

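The projected holder frame agrees with the side view. The fence face shows at about y = 97 mm, which fits the 127 mm gap given in the task. So the seat is at about (0.572, 0.085).

```bash
cat >> h.py <<'E'
O=np.array([.586,.038]); TH=np.radians(106.2); HY=np.array([np.cos(TH),np.sin(TH)]); HX=np.array([HY[1],-HY[0]])
def H(x,y): return O+HX*x+HY*y
def go(p,a):
    "rows needed for TCP at p, tool straight down, tool x at world angle a deg"
    s=manip.state(); q=s['tool_rot']; r=R.from_quat([*q[1:],q[0]])
    a=np.radians(a); X=np.array([np.cos(a),np.sin(a),0]); Z=np.array([0,0,-1.])
    t=R.from_matrix(np.c_[X,np.cross(Z,X),Z])
    print('lin cm',(r.inv().apply(np.array(p)-s['tool_pos'])*100).round(2),'rot deg',np.degrees((r.inv()*t).as_rotvec()).round(2),
     '| tcp',np.round(s['tool_pos'],4),'F',np.round(s['contact_force'],1),'w',round(float(s['gripper_width']),3),'t',round(float(s['time']),2))
E
python3 -c "
from h import *
go([.480,-.335,.13],-35)"
```

```text
lin cm [-18.99 -39.23  11.93] rot deg [ -0.05   0.1  -42.01] | tcp [ 0.1405 -0.6085  0.2489] F [-0.4  0.1 -1. ] w 0.994 t 0.1
```

```bash
python3 -m pendant '{"linear":[[-1,-2,0.5],[-3,-6,2],[-5,-10.3,3.5],[-7,-14.5,5],[-9,-18.6,6.5],[-11,-22.7,8],[-13,-26.8,9],[-15,-31,10],[-17,-35,11],[-19,-39.2,11.9]],"rotation":[[0,0,-2],[0,0,-6],[0,0,-11],[0,0,-16],[0,0,-21],[0,0,-26],[0,0,-31],[0,0,-36],[0,0,-40],[0,0,-42]],"grip":[0,0,0,0,0,0,0,0,0,0]}'
python3 - <<'E'
from h import *
go([.480,-.335,.025],-35)
a=snap('side','side1.png'); b=snap('top','top1.png')
cv2.imwrite('pics/crop3.png',np.hstack([cv2.resize(a[300:450,200:400],(400,300)),cv2.resize(b[230:350,390:550],(400,300))])[:,:,::-1])
E
```

```text
time: 0.93
tool_pos: [0.4394, -0.367, 0.1412]
tool_rot: [-0.0, 0.954, -0.299, -0.0]
contact_force: [0.2, -0.8, 0.4]
gripper_width: 1.0
lin cm [ 1.52 -4.94 11.62] rot deg [-0.01  0.05  0.16] | tcp [ 0.4394 -0.367   0.1412] F [ 0.2 -0.8  0.4] w 1.0 t 0.93
```

View pics/crop3.png

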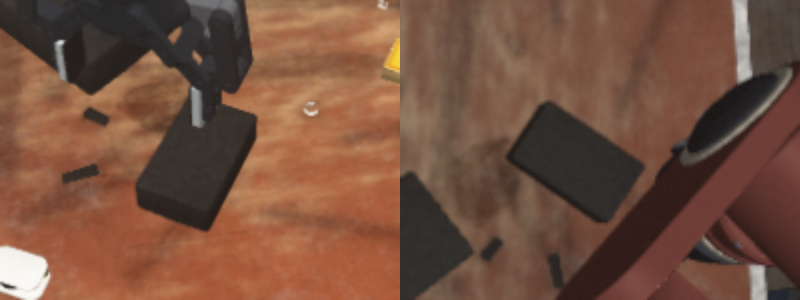

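The crop shows the open gripper still on its way, about 5 cm short. The block lies clear, with its top corners in the side view at about (269,391), (306,402) and (327,359).

Run:
```python
from h import *
P=[onz('side',*p,.031) for p in((269,391.5),(306,402.5),(327.5,359))]
print(np.round(P,4),np.linalg.norm(P[0]-P[1]),np.linalg.norm(P[1]-P[2]),'centre',(P[0]+P[2])/2,np.degrees(np.arctan2(*(P[2]-P[1])[1::-1])))
go([.480,-.335,.025],-35)
```

```text
[[ 0.435  -0.3623  0.031 ]
 [ 0.4831 -0.3911  0.031 ]
 [ 0.5303 -0.3223  0.031 ]] 0.05607590369798071 0.08342388397870328 centre [ 0.48264023 -0.3422888   0.031     ] 55.562416322163365
lin cm [ 1.61 -4.58 11.47] rot deg [-0.15  0.22  0.4 ] | tcp [ 0.4409 -0.364   0.1397] F [-0.8 -0.  -0.4] w 0.996 t 1.03
```

```bash
python3 -m pendant '{"linear":[[0.7,-1.6,2],[1.4,-3.2,4],[1.9,-4.5,6],[1.9,-4.5,6],[1.9,-4.5,8],[1.9,-4.5,10],[1.9,-4.5,11.4],[1.9,-4.5,11.4],[1.9,-4.5,11.4],[1.9,-4.5,11.4]],"rotation":[[0,0,0],[0,0,0],[0,0,0],[0,0,0],[0,0,0],[0,0,0],[0,0,0],[0,0,0],[0,0,0],[0,0,0]],"grip":[0,0,0,0,0,0,0,0,0,0]}'; python3 -c "
from h import *
go([.482,-.337,.025],-35)"
```

```text
time: 1.87
tool_pos: [0.4802, -0.3439, 0.0295]
tool_rot: [0.0, 0.954, -0.301, 0.001]
contact_force: [-0.1, -0.0, 0.1]
gripper_width: 0.997
lin cm [-0.25 -0.67  0.45] rot deg [ 0.02 -0.1  -0.03] | tcp [ 0.4802 -0.3439  0.0295] F [-0.1 -0.   0.1] w 0.997 t 1.87
```

```bash
python3 -m pendant '{"linear":[[0,-0.5,0.3],[0,-0.5,0.3],[0,-0.5,0.3],[0,-0.5,0.3],[0,-0.5,0.3],[0,-0.5,0.3],[0,-0.5,0.3],[0,-0.5,0.3],[0,-0.5,0.3],[0,-0.5,0.3]],"rotation":[[0,0,0],[0,0,0],[0,0,0],[0,0,0],[0,0,0],[0,0,0],[0,0,0],[0,0,0],[0,0,0],[0,0,0]],"grip":[0,0,0.4,0.4,0.4,0.4,0.4,0.4,0.4,0.4]}'; python3 -c "
from h import *
go([.482,-.337,.025],-35)"
```

```text
time: 2.7
tool_pos: [0.4833, -0.3393, 0.0261]
tool_rot: [0.0, 0.954, -0.301, 0.001]
contact_force: [-0.3, 1.1, 5.4]
gripper_width: 0.671
lin cm [-0.23 -0.11  0.11] rot deg [ 0.   -0.08 -0.  ] | tcp [ 0.4833 -0.3393  0.0261] F [-0.3  1.1  5.4] w 0.671 t 2.7
```

```bash
python3 -m pendant '{"linear":[[0,0,-0.5],[0,0,-2],[0,0,-4],[0,0,-6],[0,0,-8],[0,0,-10],[0,0,-10],[0,0,-10],[0,0,-10],[0,0,-10]],"rotation":[[0,0,0],[0,0,0],[0,0,0],[0,0,0],[0,0,0],[0,0,0],[0,0,0],[0,0,0],[0,0,0],[0,0,0]],"grip":[0.6,0.6,0.6,0.6,0.6,0.6,0.6,0.6,0.6,0.6]}'; python3 -c "
from h import *
go([*H(0,.044),.13],16.2)"
```

```text
time: 3.53
tool_pos: [0.4815, -0.3379, 0.1227]
tool_rot: [-0.001, 0.954, -0.301, -0.002]
contact_force: [-0.2, -0.1, -1.5]
gripper_width: 0.678
lin cm [-16.44 -39.53  -0.64] rot deg [ -0.13   0.2  -51.21] | tcp [ 0.4815 -0.3379  0.1227] F [-0.2 -0.1 -1.5] w 0.678 t 3.53
```

```bash
python3 -m pendant '{"linear":[[-0.5,-1,-0.5],[-1.5,-3,-1],[-2.5,-5.5,-2],[-3.5,-8,-2],[-4.5,-10.5,-2],[-5.5,-13,-2],[-6.5,-15.5,-2],[-7.5,-18,-2],[-8.5,-20.5,-2],[-9.5,-23,-2]],"rotation":[[0,0,-1],[0,0,-3],[0,0,-6],[0,0,-9],[0,0,-12],[0,0,-16],[0,0,-20],[0,0,-24],[0,0,-28],[0,0,-32]],"grip":[0.6,0.6,0.6,0.6,0.6,0.6,0.6,0.6,0.6,0.6]}'; python3 -c "
from h import *
go([*H(0,.044),.13],16.2)"
```

```text
time: 4.37
tool_pos: [0.5363, -0.0937, 0.1444]
tool_rot: [-0.0, 1.0, -0.024, -0.001]
contact_force: [-0.6, 0.4, -1.8]
gripper_width: 0.678
lin cm [  2.91 -17.56   1.45] rot deg [ -0.06   0.08 -18.95] | tcp [ 0.5363 -0.0937  0.1444] F [-0.6  0.4 -1.8] w 0.678 t 4.37
```

```bash
python3 -m pendant '{"linear":[[0.4,-2.5,0],[0.8,-5,0],[1.2,-7.5,0],[1.6,-10,0],[2,-12.5,0],[2.4,-15,0],[2.7,-16.5,0],[2.9,-17.5,0],[2.9,-17.5,0],[2.9,-17.5,0]],"rotation":[[0,0,-3],[0,0,-6],[0,0,-9],[0,0,-12],[0,0,-15],[0,0,-17],[0,0,-19],[0,0,-19],[0,0,-19],[0,0,-19]],"grip":[0.6,0.6,0.6,0.6,0.6,0.6,0.6,0.6,0.6,0.6]}'
python3 - <<'E'
from h import *
a=snap('side','side2.png'); b=snap('top','top2.png')
cv2.imwrite('pics/crop4.png',np.hstack([cv2.resize(a[130:290,230:390],(400,400)),cv2.resize(b[180:300,200:320],(400,400))])[:,:,::-1])
go([*H(0,.044),.06],16.2)
E
```

```text
time: 5.2
tool_pos: [0.5745, 0.0775, 0.1447]
tool_rot: [0.0, 0.99, 0.139, -0.001]
contact_force: [0.1, -0.2, -0.9]
gripper_width: 0.676
lin cm [ 0.02 -0.38  8.49] rot deg [ 0.01  0.05 -0.26] | tcp [0.5746 0.0766 0.1449] F [ 0.3  0.2 -1.2] w 0.673 t 5.3
```

View pics/crop4.png

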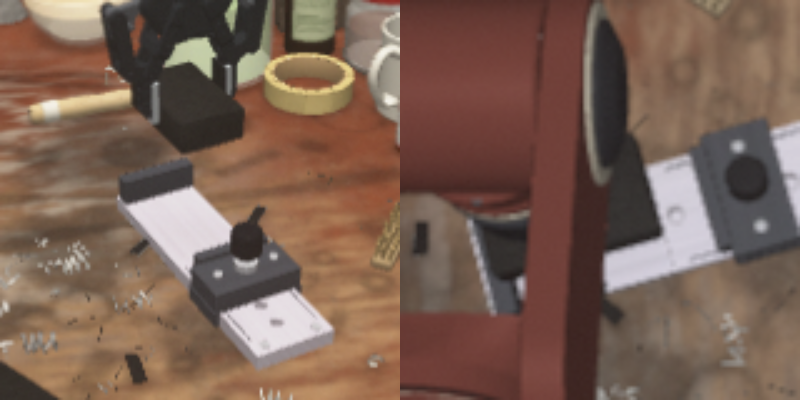

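The crop shows the block level in the grip above the bed. The bottom corners of its jaw-side end are at about (302.8,190.8) and (327.2,184) in the side view.

Run:
```python
from h import *
t=np.array(manip.state()['tool_pos'][:2])
for z,pp in((.119,((182,152),(243,135))),(.150,((176,118),(241,103)))):
    P=np.array([onz('side',230+u*.4,130+v*.4,z)[:2] for u,v in pp])
    print(z,np.linalg.norm(P[0]-P[1]),[((p-t)@HX,(p-t)@HY) for p in P])
# top view: right end of the block, crop (640,135)-(662,235), scale .3
P=np.array([onz('top',200+(u-400)*.3,180+v*.3,.150)[:2] for u,v in((640,135),(662,235))]);print([((p-t)@HX,(p-t)@HY) for p in P])
```

```text
0.119 0.05614715064382563 [(np.float64(-0.027296670456342292), np.float64(-0.04405396505700846)), (np.float64(0.028845199661066176), np.float64(-0.04328393574556149))]
0.15 0.056840540070992006 [(np.float64(-0.0313397900583495), np.float64(-0.042388942148401526)), (np.float64(0.02544999551935853), np.float64(-0.044790452006801665))]
[(np.float64(0.022433382427551624), np.float64(-0.050510944944169904)), (np.float64(-0.034905132128529984), np.float64(-0.04734531504161411))]
```

```bash
python3 -m pendant '{"linear":[[0,-0.3,1],[0,-0.3,3],[0,-0.3,5],[0,-0.3,7],[0,-0.3,8.5],[0,-0.3,9.3],[0,-0.3,9.8],[0,-0.3,10],[0,-0.3,10],[0,-0.3,10]],"rotation":[[0,0,0],[0,0,0],[0,0,0],[0,0,0],[0,0,0],[0,0,0],[0,0,0],[0,0,0],[0,0,0],[0,0,0]],"grip":[0.6,0.6,0.6,0.6,0.6,0.6,0.6,0.6,0.6,0.6]}'; python3 -c "
from h import *
go([*H(0,.043),.040],16.2)"
```

```text
time: 6.13
tool_pos: [0.5749, 0.0801, 0.0462]
tool_rot: [0.0, 0.99, 0.139, 0.001]
contact_force: [0.4, 0.9, -0.5]
gripper_width: 0.678
lin cm [-0.11  0.05  0.62] rot deg [ 0.03 -0.1  -0.22] | tcp [0.5749 0.0801 0.0462] F [ 0.4  0.9 -0.5] w 0.678 t 6.13
```

```bash
python3 -m pendant '{"linear":[[-0.1,0,0.1],[-0.1,0,0.2],[-0.1,0,0.3],[-0.1,0,0.4],[-0.1,0,0.5],[-0.1,0,0.5],[-0.1,0,0.5],[-0.1,0,0.5],[-0.1,0,0.5],[-0.1,0,0.5]],"rotation":[[0,0,0],[0,0,0],[0,0,0],[0,0,0],[0,0,0],[0,0,0],[0,0,0],[0,0,0],[0,0,0],[0,0,0]],"grip":[0.6,0.6,0.6,0.6,0.6,0.6,0.6,0.6,0.6,0.6]}'; python3 -c "
from h import *
go([*H(0,.043),.040],16.2)"
```

```text
time: 6.97
tool_pos: [0.5732, 0.0799, 0.0402]
tool_rot: [0.0, 0.99, 0.139, -0.0]
contact_force: [-0.2, -0.1, -1.6]
gripper_width: 0.675
lin cm [0.06 0.08 0.02] rot deg [ 0.    0.   -0.21] | tcp [0.5732 0.0799 0.0402] F [-0.2 -0.1 -1.6] w 0.675 t 6.97
```

```bash
python3 -m pendant '{"linear":[[0,0,0.05],[0,0,0.1],[0,0,0.15],[0,0,0.2],[0,0,0.2],[0,0,0.2],[0,0,0.2],[0,0,0.2],[0,0,0.2],[0,0,0.2]],"rotation":[[0,0,0],[0,0,0],[0,0,0],[0,0,0],[0,0,0],[0,0,0],[0,0,0],[0,0,0],[0,0,0],[0,0,0]],"grip":[0.6,0.6,0.6,0.6,0.6,0.6,0.6,0.6,0.6,0.6]}'; python3 -c "
from h import *
go([*H(0,.043),.040],16.2)"
```

```text
time: 7.8
tool_pos: [0.5736, 0.0799, 0.04]
tool_rot: [0.0, 0.99, 0.139, 0.0]
contact_force: [-5.2, -0.3, 9.5]
gripper_width: 0.673
lin cm [0.02 0.07 0.  ] rot deg [ 0.01 -0.   -0.19] | tcp [0.5736 0.0799 0.04  ] F [-5.2 -0.3  9.5] w 0.673 t 7.8
```

Contact at 9.5 N, so the block is on the bed. Open, then rise.

```bash
python3 -m pendant '{"linear":[[0,0,-0.1],[0,0,-0.1],[0,0,-0.1],[0,0,-0.1],[0,0,-0.1],[0,0,-0.1],[0,0,-1],[0,0,-3],[0,0,-6],[0,0,-9]],"rotation":[[0,0,0],[0,0,0],[0,0,0],[0,0,0],[0,0,0],[0,0,0],[0,0,0],[0,0,0],[0,0,0],[0,0,0]],"grip":[0.3,0.1,0,0,0,0,0,0,0,0]}'
python3 - <<'E'
from h import *
go([*H(0,-.06),.13],16.2)
a=snap('side','side3.png'); b=snap('top','top3.png')
cv2.imwrite('pics/crop5.png',np.hstack([cv2.resize(a[180:290,270:380],(550,550),interpolation=2)[:,:400],cv2.resize(b[200:290,210:300],(400,550)[::1],interpolation=2)])[:,:,::-1])
E
```

```text
time: 8.63
tool_pos: [0.5723, 0.0799, 0.1287]
tool_rot: [-0.0, 0.99, 0.139, -0.001]
contact_force: [0.8, -0.3, 1.1]
gripper_width: 1.002
lin cm [ 0.19 10.4  -0.14] rot deg [-0.04  0.13 -0.21] | tcp [0.5723 0.0799 0.1287] F [ 0.8 -0.3  1.1] w 1.002 t 8.63
```

View pics/crop5.png

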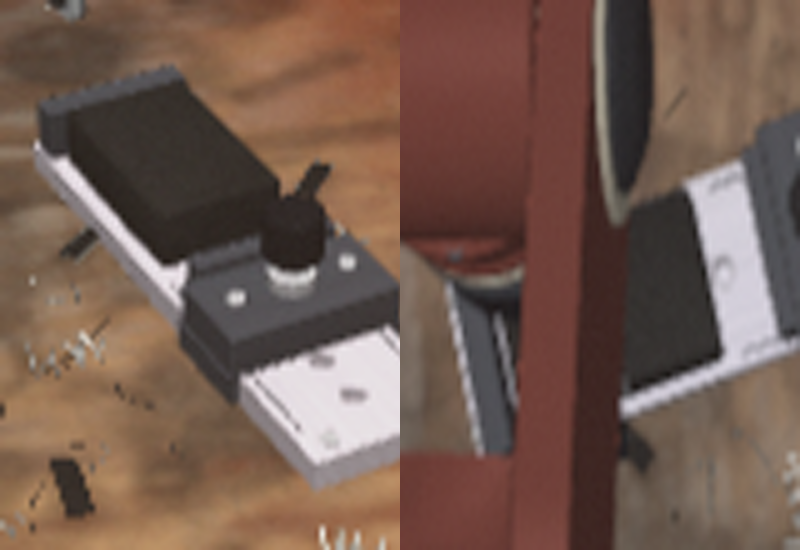

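The block lies on the bed, let go. The top view shows a bright sliver of bed, about (500,340) to (520,400) in the crop, between the block and the fence, so I measure that gap.

Run:
```python
from h import *
def r(n,l,z):
    for u,v in l:
        p=onz(n,u,v,z)[:2]-O; print(n,z,'x %.1f y %.1f'%(p@HX*1e3,p@HY*1e3))
S=lambda u,v:(270+u/5-.4,180+v/5-.4)
T=lambda u,v:(210+(u-400)*.225-.4,200+v*.1636-.4)
r('side',[S(170,262)],.014); r('side',[S(160,240),S(277,192)],.045); r('top',[T(690,190),T(721,355)],.045)
print('sliver right/left');r('top',[T(518,385)],.045);r('top',[T(505,385),T(497,330)],.014)
im=cv2.imread('pics/top3.png')
for dx in(-.012,-.005,.0):
  print(dx,[(t,int(im[int(round(v)),int(round(u))].max())) for t in range(84,106,2) for u,v in [proj('top',[*(O+HY*t/1000+HX*dx),.014])]])
go([*H(0,-.06),.13],16.2)
```

```text
side 0.014 x -24.4 y 0.9
side 0.045 x -40.4 y -21.9
side 0.045 x 19.0 y -13.8
top 0.045 x 24.9 y -4.0
top 0.045 x -33.0 y -2.9
sliver right/left
top 0.045 x -16.4 y 89.0
top 0.014 x -9.3 y 99.6
top 0.014 x 10.2 y 98.5
-0.012 [(84, 112), (86, 112), (88, 112), (90, 112), (92, 111), (94, 83), (96, 112), (98, 94), (100, 53), (102, 76), (104, 76)]
-0.005 [(84, 113), (86, 113), (88, 113), (90, 115), (92, 96), (94, 78), (96, 111), (98, 93), (100, 71), (102, 59), (104, 79)]
0.0 [(84, 112), (86, 113), (88, 99), (90, 99), (92, 67), (94, 50), (96, 113), (98, 116), (100, 53), (102, 66), (104, 84)]
lin cm [-0.31 10.27  0.59] rot deg [ 0.18 -0.67 -0.2 ] | tcp [0.5773 0.08   0.1356] F [ 0.7 -0.2  1.3] w 0.997 t 8.73
```

The block's jaw-side end reads y about -3.5 mm and its fence end about 90 mm. That puts it about 6 mm short of the fence, inside step 1's limits. At the next hole the jaw leaves only a 6 mm gap, so it also bounds the final position. On to the knob.

```bash
python3 -m pendant '{"linear":[[0,0.5,0],[0,2,0],[0,4,0],[0,6,0],[0,8,0],[0,9.5,0],[0,10.3,0],[0,10.3,0],[0,10.3,0],[0,10.3,0]],"rotation":[[0,0,0],[0,0,0],[0,0,0],[0,0,0],[0,0,0],[0,0,0],[0,0,0],[0,0,0],[0,0,0],[0,0,0]],"grip":[0,0,0,0,0,0,0,0,0,0]}'; python3 -c "
from h import *
go([*H(0,-.06),.064],16.2)"
```

```text
time: 9.57
tool_pos: [0.6012, -0.0186, 0.1277]
tool_rot: [-0.0, 0.99, 0.139, -0.0]
contact_force: [-0.9, -0.5, -0.5]
gripper_width: 1.002
lin cm [0.13 0.15 6.37] rot deg [-0.04  0.05 -0.18] | tcp [ 0.6012 -0.0186  0.1277] F [-0.9 -0.5 -0.5] w 1.002 t 9.57
```

```bash
python3 -m pendant '{"linear":[[0,0.1,1],[0,0.1,2.5],[0,0.1,4],[0,0.1,5.3],[0,0.1,6],[0,0.1,6.2],[0,0.1,6.2],[0,0.1,6.2],[0,0.1,6.2],[0,0.1,6.2]],"rotation":[[0,0,0],[0,0,0],[0,0,0],[0,0,0],[0,0,0],[0,0,0],[0,0,0],[0,0,0],[0,0,0],[0,0,0]],"grip":[0,0,0,0,0,0,0,0,0,0]}';  python3 -m pendant '{"linear":[[0,0,0],[0,0,0],[0,0,0],[0,0,0],[0,0,0],[0,0,0],[0,0,0],[0,0,0],[0,0,0],[0,0,0]],"rotation":[[0,0,0],[0,0,0],[0,0,0],[0,0,0],[0,0,0],[0,0,0],[0,0,0],[0,0,0],[0,0,0],[0,0,0]],"grip":[0.3,0.5,0.6,0.7,0.9,0.9,0.9,0.9,0.9,0.9]}'; python3 -c "
from h import *
go([*H(0,-.06),.064],16.2)"
```

```text
time: 10.4
tool_pos: [0.6026, -0.0202, 0.0673]
tool_rot: [0.0, 0.99, 0.139, 0.001]
contact_force: [0.5, 0.9, -0.0]
gripper_width: 1.001
time: 11.23
tool_pos: [0.6037, -0.0196, 0.0671]
tool_rot: [-0.0, 0.99, 0.139, 0.002]
contact_force: [6.2, 2.3, -0.1]
gripper_width: 0.28
lin cm [-0.09 -0.03  0.31] rot deg [ 0.04 -0.28 -0.21] | tcp [ 0.6037 -0.0196  0.0671] F [ 6.2  2.3 -0.1] w 0.28 t 11.23
```

```bash
python3 -m pendant '{"linear":[[0.15,0,-0.1],[0.15,0,-0.25],[0.15,0,-0.4],[0.15,0,-0.55],[0.15,0,-0.7],[0.15,0,-0.85],[0.15,0,-1],[0.15,0,-1.15],[0.15,0,-1.2],[0.15,0,-1.2]],"rotation":[[0,0,0],[0,0,0],[0,0,0],[0,0,0],[0,0,0],[0,0,0],[0,0,0],[0,0,0],[0,0,0],[0,0,0]],"grip":[0.9,0.9,0.9,0.9,0.9,0.9,0.9,0.9,0.9,0.9]}'
python3 - <<'E'
from h import *
go([*H(0,-.06),.064],16.2)
a=snap('side','side4.png');cv2.imwrite('pics/crop6.png',cv2.resize(a[180:280,280:380],(600,600),interpolation=2)[:,:,::-1])
E
```

```text
time: 12.07
tool_pos: [0.6038, -0.0196, 0.0775]
tool_rot: [0.0, 0.99, 0.139, 0.001]
contact_force: [6.0, -1.3, -7.4]
gripper_width: 0.272
lin cm [-0.1  -0.02  1.35] rot deg [ 0.02 -0.11 -0.21] | tcp [ 0.6038 -0.0196  0.0775] F [ 6.  -1.3 -7.4] w 0.272 t 12.07
```

View pics/crop6.png

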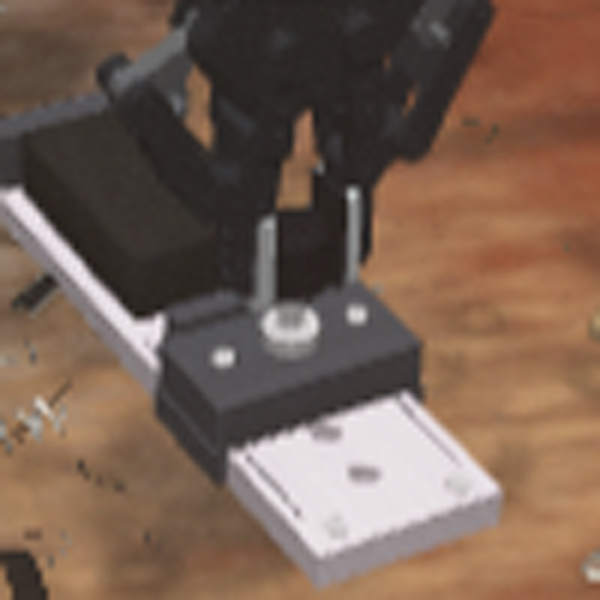

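The knob is gripped and lifted about 10.4 mm. The 7.4 N of pull matches the spring at that lift, so the pin is clear. Slide 25 mm.

```bash
python3 -m pendant '{"linear":[[0,-0.2,0],[0,-0.5,0],[0,-0.8,0],[0,-1.1,0],[0,-1.4,0],[0,-1.7,0],[0,-2,0],[0,-2.3,0],[0,-2.5,0],[0,-2.5,0]],"rotation":[[0,0,0],[0,0,0],[0,0,0],[0,0,0],[0,0,0],[0,0,0],[0,0,0],[0,0,0],[0,0,0],[0,0,0]],"grip":[0.9,0.9,0.9,0.9,0.9,0.9,0.9,0.9,0.9,0.9]}'; python3 -c "
from h import *
go([.6038+HY[0]*.025,-.0196+HY[1]*.025,.0671],16.2)"
```

```text
time: 12.95
tool_pos: [0.5966, 0.0047, 0.0773]
tool_rot: [-0.0, 0.99, 0.139, 0.001]
contact_force: [4.9, 1.5, -7.4]
gripper_width: 0.278
lin cm [0.01 0.03 1.02] rot deg [ 0.   -0.08 -0.2 ] | tcp [0.5966 0.0047 0.0773] F [ 4.9  1.5 -7.4] w 0.278 t 12.95
```

```bash
python3 -m pendant '{"linear":[[0,0,0.15],[0,0,0.3],[0,0,0.45],[0,0,0.6],[0,0,0.75],[0,0,0.9],[0,0,1.05],[0,0,1.2],[0,0,1.25],[0,0,1.25]],"rotation":[[0,0,0],[0,0,0],[0,0,0],[0,0,0],[0,0,0],[0,0,0],[0,0,0],[0,0,0],[0,0,0],[0,0,0]],"grip":[0.9,0.9,0.9,0.9,0.9,0.9,0.9,0.9,0.9,0.9]}'; python3 -c "
from h import *
go([.6038+HY[0]*.025,-.0196+HY[1]*.025,.0671],16.2)"
```

```text
time: 13.78
tool_pos: [0.5968, 0.0045, 0.067]
tool_rot: [-0.0, 0.99, 0.139, 0.0]
contact_force: [0.2, 2.6, 5.1]
gripper_width: 0.278
lin cm [-0.    0.01 -0.01] rot deg [-0.   -0.03 -0.2 ] | tcp [0.5968 0.0045 0.067 ] F [0.2 2.6 5.1] w 0.278 t 13.78
```

```bash
python3 -m pendant '{"linear":[[0,0,0.05],[0,0,0.1],[0,0,0.1],[0,0,0.1],[0,0,0.1],[0,0,0.1],[0,0,0.1],[0,0,0.1],[0,0,0.1],[0,0,0.1]],"rotation":[[0,0,0],[0,0,0],[0,0,0],[0,0,0],[0,0,0],[0,0,0],[0,0,0],[0,0,0],[0,0,0],[0,0,0]],"grip":[0.9,0.9,0.9,0.9,0.9,0.9,0.9,0.9,0.9,0.9]}'
python3 - <<'E'
from h import *
go([.6038+HY[0]*.025,-.0196+HY[1]*.025,.0671],16.2)
a=snap('side','side5.png');b=snap('top','top5.png');cv2.imwrite('pics/crop7.png',np.hstack([cv2.resize(a[180:280,270:370],(400,400),interpolation=2),cv2.resize(b[200:290,210:300],(400,400),interpolation=2)])[:,:,::-1])
E
```

```text
time: 14.62
tool_pos: [0.597, 0.0041, 0.067]
tool_rot: [0.0, 0.99, 0.139, 0.0]
contact_force: [-2.9, 1.1, 8.8]
gripper_width: 0.277
lin cm [-0.01 -0.03 -0.01] rot deg [ 0.04 -0.03 -0.2 ] | tcp [0.597  0.0041 0.067 ] F [-2.9  1.1  8.8] w 0.277 t 14.62
```

View pics/crop7.png

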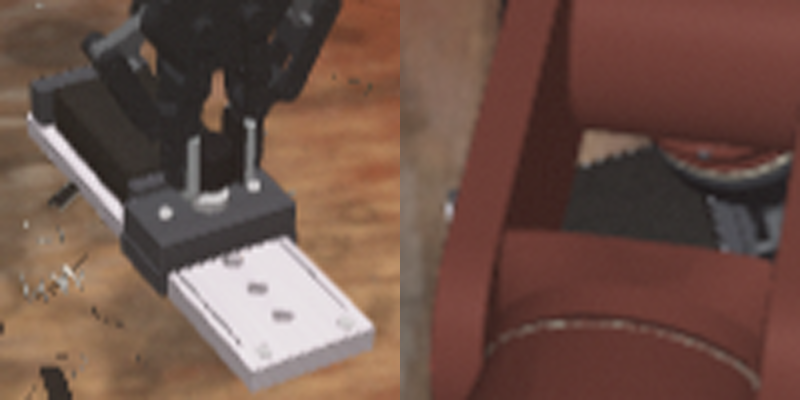

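The jaw stands one hole nearer the fence, with three free holes showing behind it. The collar and knob are down, and the block lies flat between jaw and fence. I hand it in.

```bash
python3 -c "
from plant import manip
print(manip.job_done())"
```

```text
the job is handed in; nothing more can be done
None
```

I laid the smaller charcoal block on the holder's bed by the fence and let go. I then pulled the plunger up about 10 mm, slid the jaw one hole towards the block and let the pin down. The job was handed in at about 14.7 s with the knob still gripped; it gave no verdict.

**Jaw and plunger:** The jaw slid 25.3 mm while raised. At the end the tool was back at the height where it first gripped the knob (0.067 m), pressing down with about 9 N and the gripper opening at knob size (about 24 mm). The last side picture shows the knob down and three free holes behind the jaw.

**Block position:** I measured this only before sliding the jaw. From the top view, the block was about 6 mm short of the fence, within about 4 mm of the centre line and about 1° off the bed's direction. The jaw at the next hole leaves a gap of at most 6 mm, which is inside the 9 mm allowed.

**Disagreements and gaps:** The side-view corner readings did not fit the block's known size or each other, so I relied on the top view. In the last top picture the arm hid most of the block, so its final position was not measured again. I did not check the other objects after the job, but nothing in the pictures showed the arm touching them.

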